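# Press a bottle platform's spring corner to the gauge mark and release

## Robot

A 7-joint arm with a two-finger parallel gripper is mounted at the origin on the work surface. World frame = base frame: x ahead of the robot, y to its left, z up, the work surface at z = 0. Lengths are in mm, angles in rad, forces in N, time in s.
With the tool pointing down it reaches from about 400 to 875 mm from the base axis. Payload 6.5 kg.
Tool frame: the origin (TCP) lies at the very end of the fingers, on their centre line; the grasp point (between the pads) lies 19 mm behind it (grasp_offset is the distance from the TCP to the grasp point, in mm); z points along the fingers, y is the line along which they close (so a half turn about z gives the same grasp; the last joint's range is limited). The gripper opens to 85 mm and grips with 20 to 120 N. Pads are 22 mm wide; open, the fingers measure 114 mm over their backs; the gripper's body (76 mm by 85 mm) begins 54 mm behind the grasp point. The pads swing forward as they close: fully open they stand 13 mm farther back than shut.
Start: joints at [-1.295, 0.536, -0.004, 1.538, 0.003, 1.067, -0.071], TCP at [217.864, 612.393, 231.29] pointing down, gripper open.
Joint ranges: [-2.7, 2.7], [-0.37, 2.16], [-1.27, 1.26], [0.24, 2.4], [-1.31, 4.45], [0.19, 1.91], [-2.76, 2.76]. Speed limits (rad/s): [2.39, 2.39, 3.14, 3.14, 3.14, 3.14, 3.14].

## Interface

Orientations are given as [roll, pitch, yaw] about the fixed x, y, z axes, in that order (R = Rz(yaw) Ry(pitch) Rx(roll)).
In Python, from station import read_state, camera, close_job, grasp_offset gives the robot as it stands. The module is installed in compiled form; this text tells all that it offers.
- The arm moves only by the tool send_rows, never from a script. Its argument "rows" is a list of rows, each an object of numbers: "ax", "ay", "az": the turn, a rotation vector about the tool's x, y, z in rad; "tx", "ty", "tz": the shift along the tool's x, y, z in cm; "hand": the opening, from 0 (shut) to 1 (fully open). A call has 1 to 20 rows; each row is the pose to reach, as a shift and turn from the pose commanded when the call began, along the tool's axes at that moment; what a row does not reach only later rows make up. A row lasts 1/8 s, in which the tool goes at most 62.5 mm and 10.7 degrees, less where a joint would pass 70% of its speed; a pose out of reach is approached as far as the arm can. A call with a gripper value outside its range is refused whole. The fingers move at their own pace and stop on an object; "newtons" is the grip in N (left out, the last holds). Time passes only in rows, so rows that repeat a pose let the fingers close. It gives the time, the measured TCP pose, the force, the opening and the grip force at its end, in the units of the state.
- read_state(): the state, without advancing time (a new reading comes with each control period).
- camera(name): name is "scene" or "top" or "wrist"; returns a dict with "pixels" (384x512x3 uint8, red, green, blue), "fovy" (degrees; the focal length in pixels is half the picture's height over the tangent of half this angle, whatever the lens; pixels are square), "cx", "cy" (the principal point, pixels), "rvec" (rotation vector, rad) and "tvec" (3), from world to camera coordinates, as OpenCV has them. Camera axes: x right, y down, z forward; pixel columns grow to the right and rows downward; lengths in mm; the calibration is good to about 2 mm. A picture is of the moment at which its call begins. There is no depth.
- close_job(): hands the job in; it is judged then, once.
The state is a dict: "clock": time; "q": joint angles; "joint_vel": joint speeds; "joint_efforts": joint torques, N m; "eef_pos": TCP position; "tool_rot": TCP orientation; "contact_force": force on the tool from outside, world axes, zero at the start; "wrist_torque": the same for the moment, N m; "grip_width": opening from 0.0 (shut) to 1.0 (fully open); "grip_force": force on a finger pad.
Only numpy, scipy, OpenCV 4.12 (cv2) and the standard library are available. Lean on these libraries where they do the work, as an engineer would, in place of code of your own. Each camera call takes 0.05 s, during which the arm holds its last target. There are 200 camera calls.

## Task

Check the corner spring of the filler's bottle platform: with your fingertips press straight down on the blue pad until the black needle of the dial gauge beside it points at the red limit marker, hold it there for a good second, then let go so that the platform springs back and the needle returns to zero. Do not push the needle well past the marker and do not push the white corner down. Lift nothing, and leave the check weight on the platform and everything else on the bench where it stands.

Things in the scene. Friction and masses are not known exactly. Their poses are not given: they have to be found in the camera images.
- fixture: Frame of platform and gauge, fixed to the bench: dark steel base 250 x 250 mm, top 18 mm up, with two 50 mm wide arms reaching 280 mm from its centre along its blue and white corners. Origin: centre of its base, on the bench. In its axes (mm) the pivot corner is at (-90, -90), blue corner (90, -90), white corner (-90, 90). A bottle locator (bracket with V plate) stands on the platform at x -40, 115 mm above the bench.
- platform: Tilting stainless plate, 230 x 230 x 8 mm, top 70 mm above the bench. Origin: joint under the pivot corner, 18 mm below the top; x to the blue corner, y to the white, z up. Each of these corners rests on a spring and tilts down up to 18 mm; pressed on a pad's centre, only that corner moves. It yields at about 2 to 5 N, plus 0.55 N per mm (12 to 15 N at the stop), and rises when let go.
- pad_blue (a point): Centre of the top face of the blue press pad, a disc 30 mm in diameter and 6 mm high on the blue corner, 76 mm above the bench at rest; the point moves with the platform. It lies 180 mm from the pivot. 4.5 mm of travel of the pad turn the blue gauge's needle by 1 rad.
- pad_white (a point): Centre of the top face of the white press pad, the same on the white corner.
- gauge_blue: Dial gauge with blue rim, face up, 100 mm in diameter, 24 mm thick, over the end of the blue corner's lug (the white corner's post has an empty gauge clamp), its centre 105 mm outward from the blue pad. Origin: centre of its underside, 80 mm above the bench (top 104 mm). Its x axis points to the green zero tick, away from the platform. A steel post stands just beyond it.
- needle_blue (a joint): Angle of the black needle of the blue gauge, rad: 0 at the green zero tick with the corner up, growing clockwise seen from above as the blue corner goes down; 40 times the corner's tilt; 4.0 at the lower stop.
- limit_blue (a joint): Angle at which the red limit marker of the blue gauge is set, rad, counted as the needle's; between 1.3 and 2.9. It stays put.
- needle_blue_tip (a point): Tip of the blue gauge's needle, 37 mm from the centre of the dial. Its x axis points outward along the needle, z up.
- limit_blue_tip (a point): Inner tip of the blue gauge's red limit marker, 37 mm from the centre of the dial. Its x axis points outward, z up.
- white_corner (a joint): Downward tilt of the white corner, rad: 0 when it is up, growing as it goes down, 0.1 at its lower stop
- weight: Stainless check weight with a knob, 500 g, 44 mm in diameter and 53 mm high, standing loose near the middle of the platform in place of a bottle. Origin: centre of its underside.
- bottle_1: Dark glass oil bottle, closed, 62 mm in diameter and 243 mm high, upright on the bench. Origin: centre of its underside.
- bottle_2: Another such bottle. Origin: centre of its underside.
- cup: Red plastic cup, 74 mm across the rim, 85 mm high, upright on the bench. Origin: centre of its underside.
- socket: Steel socket (a thick tube), 50 mm in diameter, 48 mm high, on the bench. Origin: centre of its underside.
- collar: Steel collar, 44 mm in diameter, 16 mm high, lying on the bench. Origin: centre of its underside.
- pen: White and grey marker pen, 135 mm long, 12 mm thick, lying along its x axis. Origin: on the bench under its middle.
Mind the look-alikes: they are no part of the job. Leave any orange look-alike of the socket alone.

How it is judged:
By the outcome, as a careful person would: the job done as asked, in the order asked, and still so for the second after the job is handed in, with the robot touching nothing.
It also fails if it takes over 37 s, if anything falls off the work surface, if the arm or the gripper's body presses on something with over 40 N, if the wrist force passes 120 N, or if a joint passes its speed limit or range.

## Working session

There is one attempt and no reset: what is moved stays moved. The work goes in short steps, Python scripts to look and compute and a tool call to move; the robot and the scene stay as the last step left them, time stands still between calls to the robot, and variables do not carry over. Pictures are saved under pics/ and viewed, at most 10 in all, crops included, and the job is handed in when it is done.

Besides the shell and the picture viewer there is one more tool, called after "Emit:" as name(argument=value, ...) on one line, values as JSON. send_rows: Moves the arm, as the interface text tells. Its arguments: {"type":"object","properties":{"rows":{"type":"array","items":{"type":"object","properties":{"ax":{"type":"number"},"ay":{"type":"number"},"az":{"type":"number"},"tx":{"type":"number"},"ty":{"type":"number"},"tz":{"type":"number"},"hand":{"type":"number"}}}},"newtons":{"type":"number"}},"required":["rows"]}

```bash
mkdir -p pics
cat > h.py <<'E'
import numpy as np, cv2
from station import read_state, camera
def K(c):
    f=192/np.tan(np.radians(c["fovy"])/2); return np.array([[f,0,c["cx"]],[0,f,c["cy"]],[0,0,1.]])
def ray(c,uv,z):
    R=cv2.Rodrigues(np.array(c["rvec"],float))[0]; t=np.array(c["tvec"],float).ravel()
    d=R.T@np.linalg.inv(K(c))@np.array([uv[0],uv[1],1.]); o=-R.T@t
    return o+d*(z-o[2])/d[2]
def proj(c,p):
    return cv2.projectPoints(np.array(p,float).reshape(-1,3),np.array(c["rvec"],float),np.array(c["tvec"],float),K(c),None)[0].reshape(-1,2)
def save(c,n,s=1,box=None):
    im=c["pixels"][...,::-1]
    if box: im=im[box[1]:box[3],box[0]:box[2]]
    cv2.imwrite("pics/"+n+".png",cv2.resize(im,None,fx=s,fy=s,interpolation=cv2.INTER_CUBIC))
E
python3 - <<'E'
from h import *
ims=[camera(n) for n in("scene","top")]
for n,c in zip(("scene","top"),ims):
    save(c,n+"0",1.5); print(n,c["fovy"],c["cx"],c["cy"],c["rvec"],c["tvec"])
    hsv=cv2.cvtColor(c["pixels"],cv2.COLOR_RGB2HSV)
    m=cv2.inRange(hsv,(100,120,50),(130,255,255))
    k,l,s,ce=cv2.connectedComponentsWithStats(m)
    for i in range(1,k):
        if s[i,4]>25: print(s[i],ce[i],ray(c,ce[i],76).round(),ray(c,ce[i],104).round())
print(read_state())
E
```

```text
scene 46.3582697518882 254.14095619515032 196.57997909746857 [ 2.34739455  0.96860465 -0.30761451] [-416.67796372 -275.56952777 1591.15394669]
[235 205   9   7  53] [238.58490566 208.        ] [570. -47.  76.] [585. -60. 104.]
[247 231  31  12  38] [260.31578947 238.78947368] [685. -76.  76.] [696. -89. 104.]
top 51.54658736960494 256.0969724597771 201.2412816055096 [ 2.1527353  -2.07163048  0.21443052] [ -27.46139917  610.56740248 1313.97736251]
[ 455  161   57   65 1306] [476.01301685 195.67764165] [ 657. -760.   76.] [ 650. -744.  104.]
[495 166  17  13 107] [504.44859813 170.87850467] [ 750. -865.   76.] [ 741. -847.  104.]
[257 168  29  29 109] [270.80733945 182.65137615] [676. -52.  76.] [669. -52. 104.]
[487 186  25  14 140] [498.65       191.22857143] [ 676. -839.   76.] [ 669. -821.  104.]
[265 210   8   8  49] [268.18367347 213.18367347] [568. -47.  76.] [564. -46. 104.]
{'clock': 0.1, 'q': array([-1.29521856,  0.53707529, -0.00442601,  1.53877917,  0.0025976 ,
        1.06730776, -0.07119914]), 'joint_vel': array([ 1.69092248e-04, -3.93873676e-03,  9.94832494e-04, -3.23800035e-03,
        1.66385151e-03, -6.16433804e-04, -7.30367667e-05]), 'joint_efforts': array([ 3.19682840e-03, -5.84563565e+01,  1.05231117e+00, -2.59771818e+01,
        1.27461410e-02,  4.62018841e-03,  1.60422491e-06]), 'eef_pos': array([217.68378672, 611.85672434, 230.50873031]), 'tool_rot': array([-3.14003341e+00,  1.20055563e-04,  2.79987557e+00]), 'contact_force': array([-0.29817455, -0.30135305, -0.6545153 ]), 'wrist_torque': array([0.00220696, 0.00528054, 0.00258577]), 'grip_force': 0.0, 'grip_width': 1.0018872302169126}
```

View pics/scene0.png

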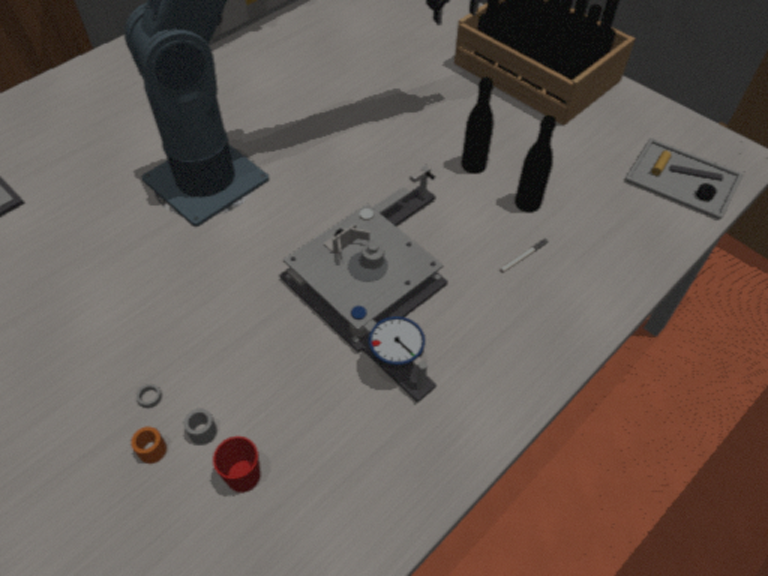

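View pics/top0.png

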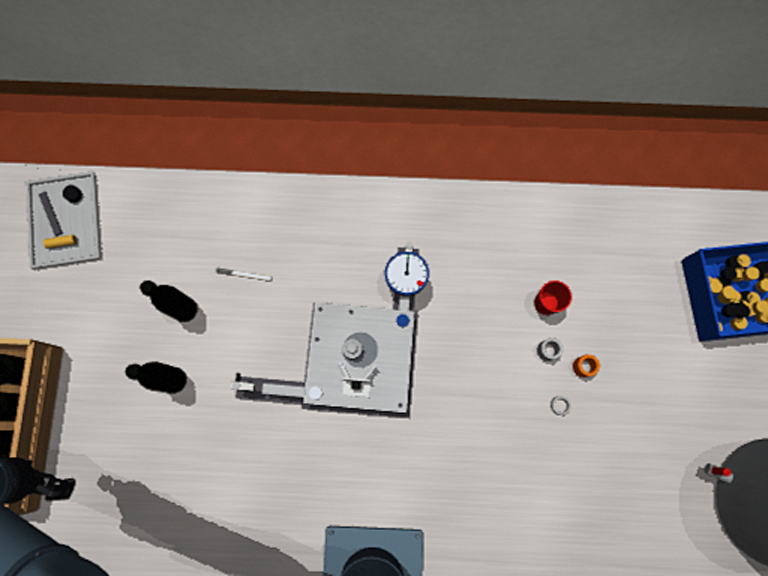

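The scene view shows the blue pad at about (239,208) and the gauge at about (265,227). The top view shows the pad at (268,213), the gauge at (271,183) and its red marker at the right. The bottles stand near the direct path, so I'll lift first.

Run:
```python
from h import *
from scipy.spatial.transform import Rotation as Ro
w=camera("wrist"); s=read_state()
R=cv2.Rodrigues(np.array(w["rvec"],float))[0]; t=np.array(w["tvec"]).ravel()
T=Ro.from_euler("xyz",s["tool_rot"]).as_matrix()
print("cam pos in tool",T.T@(-R.T@t-s["eef_pos"]),"axis in tool",T.T@R[2], w["fovy"])
c=camera("top")
hsv=cv2.cvtColor(c["pixels"],cv2.COLOR_RGB2HSV)
m=cv2.inRange(hsv,(0,0,0),(180,255,45)); 
k,l,st,ce=cv2.connectedComponentsWithStats(m)
for i in range(1,k):
    if st[i,4]>150: print(st[i],ray(c,ce[i],120).round())
```

```text
cam pos in tool [ 7.35585917e+01 -1.35945455e-01 -1.43061007e+02] axis in tool [-2.89613921e-01  5.38738929e-04  9.57143399e-01] 71.51977199671298
[  0  54  91  10 304] [1085.  804.  120.]
[427  73  85   7 249] [1082. -762.  120.]
[479 170  15  21 159] [ 701. -772.  120.]
[ 94 187  38  28 568] [584. 469. 120.]
[481 201  19  11 158] [ 611. -778.  120.]
[207 223  70  55 238] [389.   7. 120.]
[  0 236  17  21 292] [421. 796. 120.]
[ 84 241  40  21 582] [417. 477. 120.]
[  0 261  13  20 216] [342. 788. 120.]
[   0  287   72   97 2127] [132. 692. 120.]
[478 334  34  43 665] [ 144. -762.  120.]
[228 365  41  19 221] [ 71.  -4. 120.]
[229 373  37  11 297] [ 48.   1. 120.]
```

Emit:
send_rows(rows=[{"tz":-6,"hand":0},{"tz":-12,"hand":0},{"tz":-18,"hand":0},{"tz":-24,"hand":0},{"tz":-24,"hand":0}], newtons=40)

```text
invalid input at $.rows[0]: expected keys ax, ay, az, tx, ty, tz, hand
```

Emit:
send_rows(rows=[{"ax":0,"ay":0,"az":0.165,"tx":0,"ty":0,"tz":-6,"hand":0},{"ax":0,"ay":0,"az":0.33,"tx":0,"ty":0,"tz":-12,"hand":0},{"ax":0,"ay":0,"az":0.495,"tx":0,"ty":0,"tz":-18,"hand":0},{"ax":0,"ay":0,"az":0.66,"tx":-3.94,"ty":-3.59,"tz":-18,"hand":0},{"ax":0,"ay":0,"az":0.825,"tx":-7.89,"ty":-7.19,"tz":-18,"hand":0},{"ax":0,"ay":0,"az":0.99,"tx":-11.83,"ty":-10.78,"tz":-18,"hand":0},{"ax":0,"ay":0,"az":1.155,"tx":-15.77,"ty":-14.37,"tz":-18,"hand":0},{"ax":0,"ay":0,"az":1.32,"tx":-19.71,"ty":-17.96,"tz":-18,"hand":0},{"ax":0,"ay":0,"az":1.485,"tx":-23.66,"ty":-21.56,"tz":-18,"hand":0},{"ax":0,"ay":0,"az":1.65,"tx":-27.6,"ty":-25.15,"tz":-18,"hand":0},{"ax":0,"ay":0,"az":1.815,"tx":-31.54,"ty":-28.74,"tz":-18,"hand":0},{"ax":0,"ay":0,"az":1.98,"tx":-35.49,"ty":-32.34,"tz":-18,"hand":0},{"ax":0,"ay":0,"az":2.145,"tx":-39.43,"ty":-35.93,"tz":-18,"hand":0},{"ax":0,"ay":0,"az":2.31,"tx":-43.37,"ty":-39.52,"tz":-18,"hand":0},{"ax":0,"ay":0,"az":2.475,"tx":-47.31,"ty":-43.11,"tz":-18,"hand":0},{"ax":0,"ay":0,"az":2.64,"tx":-51.26,"ty":-46.71,"tz":-18,"hand":0},{"ax":0,"ay":0,"az":2.8,"tx":-55.2,"ty":-50.3,"tz":-18,"hand":0},{"ax":0,"ay":0,"az":2.8,"tx":-55.2,"ty":-50.3,"tz":-18,"hand":0},{"ax":0,"ay":0,"az":2.8,"tx":-55.2,"ty":-50.3,"tz":-18,"hand":0}], newtons=40)

```text
clock: 2.58
eef_pos: [569.2, -46.0, 410.9]
tool_rot: [-3.141, 0.001, 0.001]
contact_force: [0.5, 0.5, 0.2]
grip_width: -0.003
grip_force: 0.0
```

Emit:
send_rows(rows=[{"ax":0,"ay":0,"az":0,"tx":0,"ty":0,"tz":6,"hand":0},{"ax":0,"ay":0,"az":0,"tx":0,"ty":0,"tz":12,"hand":0},{"ax":0,"ay":0,"az":0,"tx":0,"ty":0,"tz":18,"hand":0},{"ax":0,"ay":0,"az":0,"tx":0,"ty":0,"tz":23,"hand":0},{"ax":0,"ay":0,"az":0,"tx":0,"ty":0,"tz":25,"hand":0},{"ax":0,"ay":0,"az":0,"tx":0,"ty":0,"tz":25,"hand":0},{"ax":0,"ay":0,"az":0,"tx":0,"ty":0,"tz":25,"hand":0}])

```text
clock: 3.45
eef_pos: [570.9, -46.4, 163.4]
tool_rot: [-3.141, -0.003, 0.0]
contact_force: [0.6, -0.5, 0.4]
grip_width: -0.003
grip_force: 0.0
```

Run:
```python
from h import *
c=camera("wrist"); save(c,"w1",1.5); print(read_state()["eef_pos"])
hsv=cv2.cvtColor(c["pixels"],cv2.COLOR_RGB2HSV)
for nm,m in (("blue",cv2.inRange(hsv,(100,120,40),(130,255,255))),("red",cv2.inRange(hsv,(0,120,60),(8,255,255))|cv2.inRange(hsv,(172,120,60),(180,255,255))),("green",cv2.inRange(hsv,(45,90,30),(85,255,255)))):
    k,l,s,ce=cv2.connectedComponentsWithStats(m)
    for i in range(1,k):
        if s[i,4]>30: print(nm,s[i],ce[i].round(1),ray(c,ce[i],76).round(1),ray(c,ce[i],104).round(1))
```

```text
[570.88858247 -46.48050376 163.39700686]
blue [ 193    0  141  144 2490] [263.1  72.3] [676.8 -51.4  76. ] [672.8 -50.8 104. ]
blue [241 186  31  30 723] [255.9 200.7] [569.5 -45.6  76. ] [578.6 -45.7 104. ]
red [295  96  21  21 277] [304.8 104.8] [652.3 -85.8  76. ] [651.3 -81.  104. ]
green [263   0   7  15  86] [266.1   6.4] [721.9 -53.4  76. ] [712.5 -52.5 104. ]
```

View pics/w1.png

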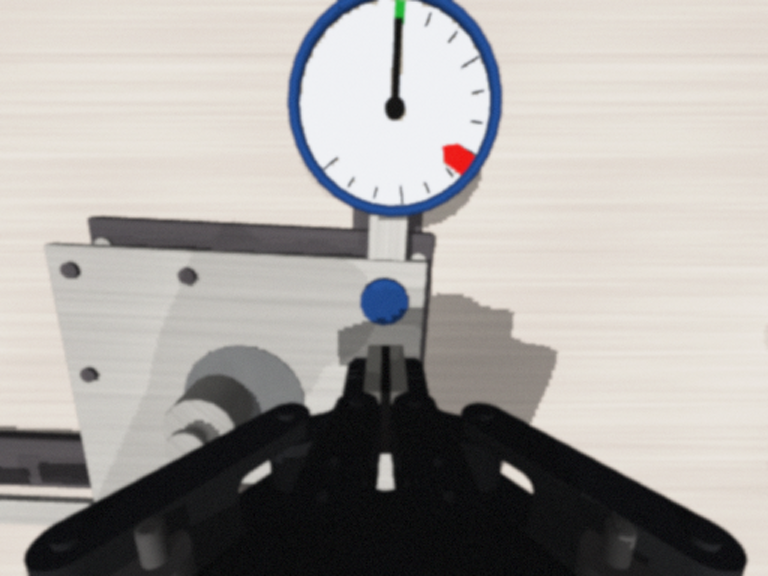

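The wrist view shows the pad at (256,201), directly ahead of the tips. The needle hub is at (263,72), the green zero at (266,6) and the red marker at (305,105) in camera pixels, roughly 2.1 rad clockwise. I'll refine that and descend.

```bash
cat >> h.py <<'E'
def gauge(c):
    """rim circle, needle and marker angles from a wrist picture, on the dial plane"""
    hsv=cv2.cvtColor(c["pixels"],cv2.COLOR_RGB2HSV); g={}
    C=G0; vv,uu=np.mgrid[0:384,0:512]
    R=cv2.Rodrigues(np.array(c["rvec"],float))[0]; t=np.array(c["tvec"],float).ravel(); o=-R.T@t
    d=np.stack([uu,vv,np.ones_like(uu)],-1)@np.linalg.inv(K(c)).T@R
    P=o+d*((104-o[2])/d[...,2])[...,None]
    rel=P[...,:2]-C; r=np.hypot(*np.moveaxis(rel,-1,0))
    red=((hsv[...,0]<9)|(hsv[...,0]>171))&(hsv[...,1]>120)&(hsv[...,2]>60)&(r<48)
    blk=(hsv[...,2]<70)&(r>10)&(r<34)&(hsv[...,1]<120)
    grn=(hsv[...,0]>45)&(hsv[...,0]<85)&(hsv[...,1]>90)&(r<55)
    for n,m in(("red",red),("black",blk),("green",grn)):
        if m.sum()>4:
            p=rel[m].mean(0); g[n]=(-np.arctan2(p[1],p[0]),r[m].min(),r[m].max(),int(m.sum()))
    return g
G0=np.array([672.8,-50.8])
E
python3 - <<'E'
from h import *; import h
c=camera("wrist")
hsv=cv2.cvtColor(c["pixels"],cv2.COLOR_RGB2HSV)
m=cv2.inRange(hsv,(100,120,40),(130,255,255)); m[150:]=0
q=np.argwhere(m>0)[:,::-1]; P=np.array([ray(c,u,104)[:2] for u in q])
A=np.c_[2*P,np.ones(len(P))]; s=np.linalg.lstsq(A,(P**2).sum(1),rcond=None)[0]
print("rim",s[:2],np.sqrt(s[2]+s[:2]@s[:2]))
k=cv2.inRange(hsv,(0,0,0),(180,255,70)); k=cv2.morphologyEx(k,cv2.MORPH_OPEN,np.ones((6,6)))[:110]
hub=[ray(c,u[::-1],104)[:2] for u in np.argwhere(k>0) if 230<u[1]<300 and u[0]>40]; print("hub",np.mean(hub,0),len(hub))
for C in (s[:2],np.mean(hub,0)):
    h.G0=C; print(C,gauge(c))
print(read_state()["eef_pos"])
E
```

```text
rim [672.95431918 -50.57443342] 46.938972890208944
hub [672.49336689 -51.44779367] 125
[672.95431918 -50.57443342] {'red': (np.float64(2.189800575672657), np.float64(28.86200485637374), np.float64(43.93582418726392), 276), 'black': (np.float64(0.037192181873329885), np.float64(10.197974841058839), np.float64(33.61463048982132), 142), 'green': (np.float64(0.047799028927040646), np.float64(35.38084969830068), np.float64(43.33285154060313), 85)}
[672.49336689 -51.44779367] {'red': (np.float64(2.193409908441344), np.float64(27.885155084566403), np.float64(42.97032623093387), 276), 'black': (np.float64(-0.0038939035980321626), np.float64(10.034790481588002), np.float64(33.45679819976655), 142), 'green': (np.float64(0.025506696996228394), np.float64(35.786023746208365), np.float64(43.73668062164566), 85)}
[570.71797943 -46.4829597  163.22856877]
```

Emit:
send_rows(rows=[{"ax":0,"ay":0,"az":0,"tx":-0.1,"ty":0,"tz":4,"hand":0},{"ax":0,"ay":0,"az":0,"tx":-0.1,"ty":0,"tz":7,"hand":0},{"ax":0,"ay":0,"az":0,"tx":-0.1,"ty":0,"tz":8,"hand":0},{"ax":0,"ay":0,"az":0,"tx":-0.1,"ty":0,"tz":8,"hand":0}])

```text
clock: 4.05
eef_pos: [568.9, -46.7, 82.0]
tool_rot: [3.142, -0.001, -0.0]
contact_force: [0.2, 0.7, 0.7]
grip_width: -0.0
grip_force: 0.0
```

Emit:
send_rows(rows=[{"ax":0,"ay":0,"az":0,"tx":0,"ty":0,"tz":0.3,"hand":0},{"ax":0,"ay":0,"az":0,"tx":0,"ty":0,"tz":0.6,"hand":0},{"ax":0,"ay":0,"az":0,"tx":0,"ty":0,"tz":0.9,"hand":0},{"ax":0,"ay":0,"az":0,"tx":0,"ty":0,"tz":1.1,"hand":0},{"ax":0,"ay":0,"az":0,"tx":0,"ty":0,"tz":1.1,"hand":0},{"ax":0,"ay":0,"az":0,"tx":0,"ty":0,"tz":1.1,"hand":0}])

```text
clock: 4.8
eef_pos: [569.4, -46.7, 71.0]
tool_rot: [-3.142, -0.002, -0.0]
contact_force: [0.2, -0.3, 6.3]
grip_width: 0.0
grip_force: 2.9
```

Run:
```python
from h import *
c=camera("wrist"); save(c,"w2",1.5); s=read_state(); print(s["eef_pos"],s["contact_force"]); print(gauge(c))
```

```text
[569.33383563 -46.62276061  71.03722654] [0.98642159 0.26059702 5.70521892]
{'red': (np.float64(2.204170332468615), np.float64(28.086366023157353), np.float64(43.41590734860486), 988), 'black': (np.float64(0.6712572185822637), np.float64(10.052724235208624), np.float64(12.108292967720544), 41)}
```

View pics/w2.png

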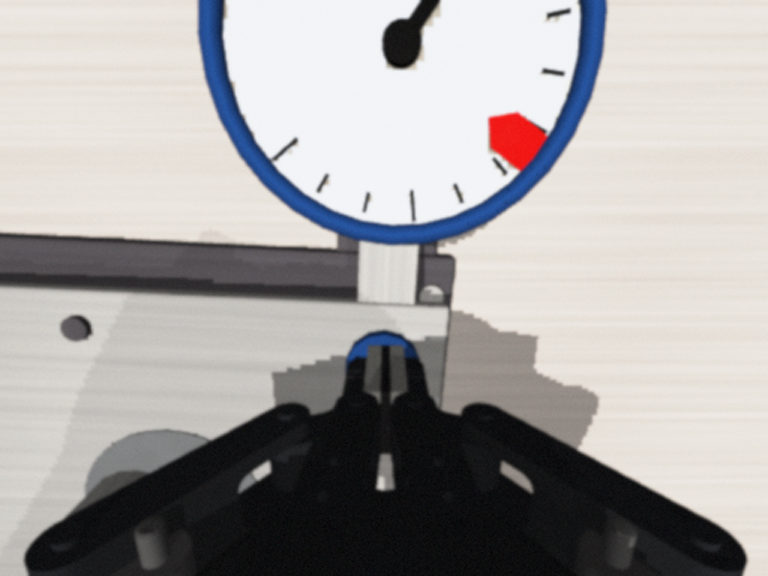

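The tip is on the pad, with the hub at (267,28), the needle at about 0.6 rad and the red marker at (343,94). I'll press on in steps.

Emit:
send_rows(rows=[{"ax":0,"ay":0,"az":0,"tx":0,"ty":0,"tz":0.2,"hand":0},{"ax":0,"ay":0,"az":0,"tx":0,"ty":0,"tz":0.4,"hand":0},{"ax":0,"ay":0,"az":0,"tx":0,"ty":0,"tz":0.6,"hand":0},{"ax":0,"ay":0,"az":0,"tx":0,"ty":0,"tz":0.6,"hand":0},{"ax":0,"ay":0,"az":0,"tx":0,"ty":0,"tz":0.6,"hand":0}])

```text
clock: 5.48
eef_pos: [569.9, -46.7, 65.5]
tool_rot: [3.142, -0.003, -0.0]
contact_force: [-0.2, 1.7, 8.9]
grip_width: 0.003
grip_force: 4.3
```

Run:
```python
from h import *
c=camera("wrist"); save(c,"w3",1.5); s=read_state(); print(s["eef_pos"],s["contact_force"]); print(gauge(c))
```

```text
[569.85108907 -46.76519821  65.46907871] [-0.19776689 -0.15935352  8.80140249]
{'red': (np.float64(2.204626228445411), np.float64(27.88730510659468), np.float64(43.34925467573817), 1087), 'black': (np.float64(1.782843161445451), np.float64(10.032106640591564), np.float64(33.98851845533234), 768)}
```

View pics/w3.png

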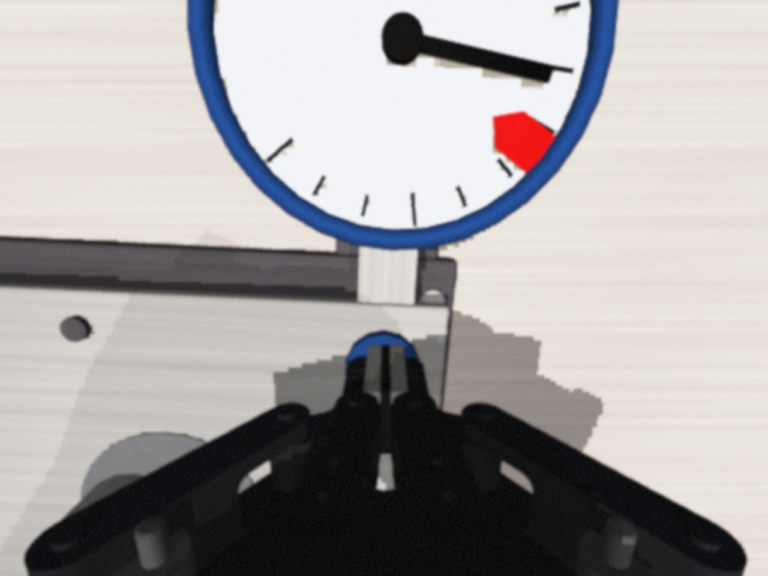

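The needle is now at about (367,49) and the marker at about (350,95), so roughly 0.4 rad remains, about 2 mm.

Emit:
send_rows(rows=[{"ax":0,"ay":0,"az":0,"tx":0,"ty":0,"tz":0.1,"hand":0},{"ax":0,"ay":0,"az":0,"tx":0,"ty":0,"tz":0.18,"hand":0},{"ax":0,"ay":0,"az":0,"tx":0,"ty":0,"tz":0.18,"hand":0},{"ax":0,"ay":0,"az":0,"tx":0,"ty":0,"tz":0.18,"hand":0}])

```text
clock: 6.02
eef_pos: [570.0, -46.8, 63.8]
tool_rot: [3.142, -0.003, -0.0]
contact_force: [0.1, 0.4, 9.8]
grip_width: -0.006
grip_force: 4.8
```

Run:
```python
from h import *
c=camera("wrist"); save(c,"w4",3,(220,0,430,170)); s=read_state(); print(s["eef_pos"],s["contact_force"]); print(gauge(c))
hsv=cv2.cvtColor(c["pixels"],cv2.COLOR_RGB2HSV)
m=cv2.inRange(hsv,(100,120,40),(130,255,255)); m[175:]=0
P=np.array([ray(c,u[::-1],104)[:2] for u in np.argwhere(m>0)])
s=np.linalg.lstsq(np.c_[2*P,np.ones(len(P))],(P**2).sum(1),rcond=None)[0]; C=s[:2]
print("rim",C,np.sqrt(s[2]+C@C))
def line(m):
    p=np.array([ray(c,u[::-1],104)[:2] for u in np.argwhere(m)]); mu=p.mean(0); w,v=np.linalg.eigh(np.cov((p-mu).T)); d=v[:,1]
    if d@(mu-C)<0:d=-d
    return mu-C,-np.arctan2((mu-C)[1],(mu-C)[0]),-np.arctan2(d[1],d[0]),np.sqrt(w)
vv,uu=np.mgrid[0:384,0:512]
print("needle",line((hsv[...,2]<60)&(uu>285)&(uu<375)&(vv>15)&(vv<120)&(hsv[...,1]<140)))
print("red",line(((hsv[...,0]<9)|(hsv[...,0]>171))&(hsv[...,1]>120)&(vv<150)))
```

```text
[569.97686395 -46.83764317  63.78780248] [-0.31269676  0.10560363  9.35426073]
{'red': (np.float64(2.215949784527563), np.float64(27.705548803450903), np.float64(43.33615603589564), 980), 'black': (np.float64(2.125503808232563), np.float64(10.034240949893341), np.float64(33.98581365029051), 706)}
rim [672.24974938 -50.59475308] 45.95736206833387
needle (array([-10.18509218, -17.71880628]), np.float64(2.0924939621118552), np.float64(2.1028949966741095), array([1.33092979, 8.03317703]))
red (array([-21.60583817, -29.78499084]), np.float64(2.1983623849731684), np.float64(1.962417557058811), array([2.82588943, 3.91168316]))
```

View pics/w4.png

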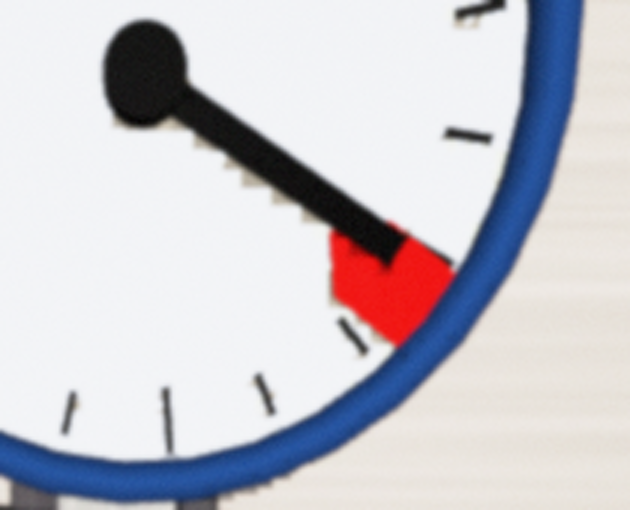

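The needle tip overlaps the upper part of the red marker and is about 0.09 rad short of its middle. I'll add 0.4 mm and hold.

Emit:
send_rows(rows=[{"ax":0,"ay":0,"az":0,"tx":0,"ty":0,"tz":0.04,"hand":0},{"ax":0,"ay":0,"az":0,"tx":0,"ty":0,"tz":0.04,"hand":0},{"ax":0,"ay":0,"az":0,"tx":0,"ty":0,"tz":0.04,"hand":0}])

```text
clock: 6.45
eef_pos: [570.0, -46.8, 63.4]
tool_rot: [3.142, -0.003, -0.0]
contact_force: [-0.8, 0.1, 9.8]
grip_width: 0.001
grip_force: 4.9
```

```bash
cat > m.py <<'E'
from h import *
c=camera("wrist"); s=read_state(); print(s["clock"],s["eef_pos"],s["contact_force"][2])
hsv=cv2.cvtColor(c["pixels"],cv2.COLOR_RGB2HSV); vv,uu=np.mgrid[0:384,0:512]
p=np.array([ray(c,u[::-1],104)[:2] for u in np.argwhere((hsv[...,2]<60)&(uu>285)&(uu<375)&(vv>15)&(vv<120)&(hsv[...,1]<140))])
d=np.linalg.eigh(np.cov((p-p.mean(0)).T))[1][:,1]; d*=np.sign(-d[1]); print("needle",-np.arctan2(d[1],d[0]),len(p))
save(c,"w5",3,(220,0,430,170))
E
python3 m.py
```

```text
6.5 [570.01037815 -46.78272156  63.42266547] 10.194969065353696
needle 2.1747967846348164 795
```

View pics/w5.png

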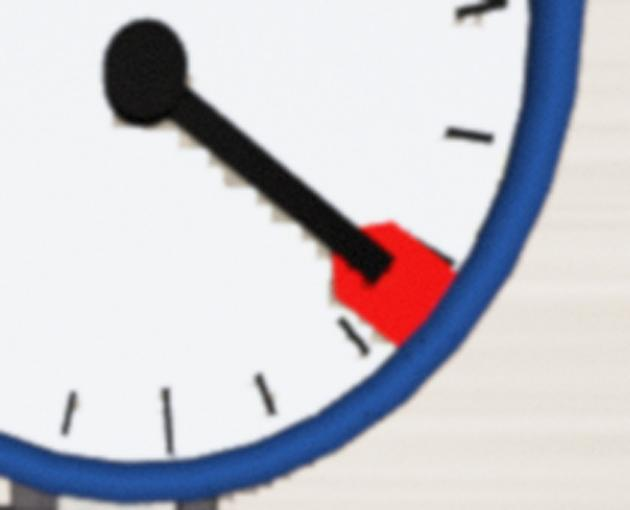

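The needle is centred on the marker (2.175 against about 2.19). I'll hold about 1.75 s and then release smoothly upward.

Emit:
send_rows(rows=[{"ax":0,"ay":0,"az":0,"tx":0,"ty":0,"tz":0,"hand":0},{"ax":0,"ay":0,"az":0,"tx":0,"ty":0,"tz":0,"hand":0},{"ax":0,"ay":0,"az":0,"tx":0,"ty":0,"tz":0,"hand":0},{"ax":0,"ay":0,"az":0,"tx":0,"ty":0,"tz":0,"hand":0},{"ax":0,"ay":0,"az":0,"tx":0,"ty":0,"tz":0,"hand":0},{"ax":0,"ay":0,"az":0,"tx":0,"ty":0,"tz":0,"hand":0},{"ax":0,"ay":0,"az":0,"tx":0,"ty":0,"tz":0,"hand":0},{"ax":0,"ay":0,"az":0,"tx":0,"ty":0,"tz":0,"hand":0},{"ax":0,"ay":0,"az":0,"tx":0,"ty":0,"tz":0,"hand":0},{"ax":0,"ay":0,"az":0,"tx":0,"ty":0,"tz":0,"hand":0},{"ax":0,"ay":0,"az":0,"tx":0,"ty":0,"tz":0,"hand":0},{"ax":0,"ay":0,"az":0,"tx":0,"ty":0,"tz":0,"hand":0},{"ax":0,"ay":0,"az":0,"tx":0,"ty":0,"tz":0,"hand":0},{"ax":0,"ay":0,"az":0,"tx":0,"ty":0,"tz":0,"hand":0}])

```text
clock: 8.25
eef_pos: [570.0, -46.8, 63.4]
tool_rot: [3.142, -0.003, -0.0]
contact_force: [0.4, 0.0, 9.6]
grip_width: -0.001
grip_force: 4.9
```

```bash
python3 m.py
```

```text
8.3 [569.99107142 -46.78686229  63.41100062] 8.984256829281907
needle 2.1749861965507566 800
```

Emit:
send_rows(rows=[{"ax":0,"ay":0,"az":0,"tx":0,"ty":0,"tz":-0.3,"hand":0},{"ax":0,"ay":0,"az":0,"tx":0,"ty":0,"tz":-0.6,"hand":0},{"ax":0,"ay":0,"az":0,"tx":0,"ty":0,"tz":-0.9,"hand":0},{"ax":0,"ay":0,"az":0,"tx":0,"ty":0,"tz":-1.2,"hand":0},{"ax":0,"ay":0,"az":0,"tx":0,"ty":0,"tz":-2,"hand":0},{"ax":0,"ay":0,"az":0,"tx":0,"ty":0,"tz":-4,"hand":0},{"ax":0,"ay":0,"az":0,"tx":0,"ty":0,"tz":-7,"hand":0},{"ax":0,"ay":0,"az":0,"tx":0,"ty":0,"tz":-10,"hand":0},{"ax":0,"ay":0,"az":0,"tx":0,"ty":0,"tz":-10,"hand":0},{"ax":0,"ay":0,"az":0,"tx":0,"ty":0,"tz":-10,"hand":0},{"ax":0,"ay":0,"az":0,"tx":0,"ty":0,"tz":-10,"hand":0}])

```text
clock: 9.68
eef_pos: [567.7, -46.3, 161.4]
tool_rot: [-3.142, 0.002, -0.0]
contact_force: [0.8, -0.2, 0.4]
grip_width: -0.001
grip_force: 0.0
```

Run:
```python
from h import *
c=camera("wrist"); save(c,"w6",1.5); print(gauge(c),read_state()["eef_pos"])
```

```text
{'red': (np.float64(2.190853487224286), np.float64(28.54636479793509), np.float64(43.75589166136034), 285), 'black': (np.float64(0.025886453060203554), np.float64(10.022119712841308), np.float64(33.86885010956634), 151), 'green': (np.float64(0.044836410999363537), np.float64(35.020489097928184), np.float64(38.98439538933515), 40)} [567.72185712 -46.43626181 161.37176643]
```

View pics/w6.png

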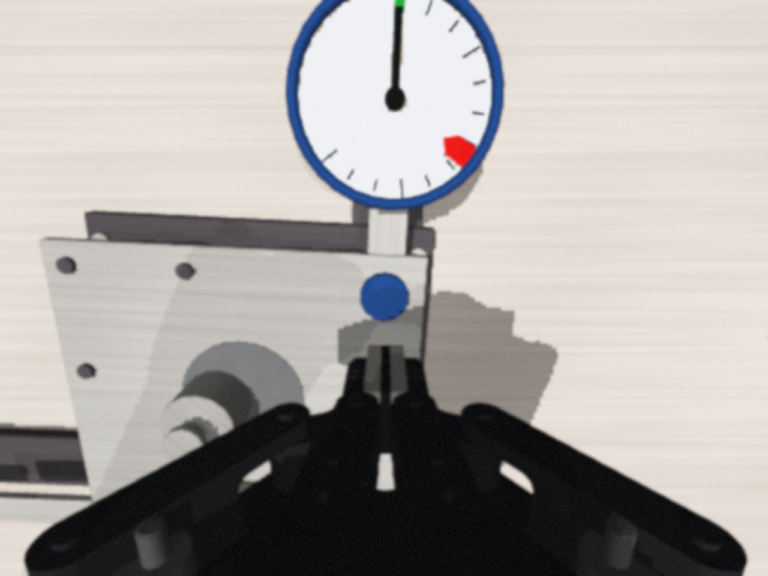

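The needle is back at the green zero (about (266,5)), the pad is up at (256,197) and the weight is where it was. I'll hand the job in.

```bash
python3 -c "
from station import close_job
print(close_job())"
```

```text
the job is handed in; nothing more can be done
None
```

I pressed the blue pad until the needle pointed at the red marker (within about 0.02 rad), held it for about 1.8 s and let go; the needle returned to zero, the check weight still stands on the platform, and the job is handed in. I took no separate measurement of the white corner.

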